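# Stand the long ink roller on its foot

### The arm

A 6-joint arm with a two-finger parallel gripper is mounted at the origin on the work surface. World frame = base frame: x ahead of the robot, y to its left, z up, the work surface at z = 0. Lengths are in m, angles in rad, forces in N, time in s.
With the tool pointing down it reaches from about 0.35 to 0.85 m from the base axis. Payload 8.1 kg.
Tool frame: the origin (TCP) lies at the centre of the arm's flange, where the gripper is bolted on; the fingertips stand 186 mm ahead of it and the grasp point (between the pads) lies 167 mm ahead of it (robot.grasp_offset is the distance from the TCP to the grasp point, in m); z points along the fingers, y is the line along which they close (so a half turn about z gives the same grasp; the last joint's range is limited). The gripper opens to 93 mm and grips with 3 to 60 N. Pads are 15 mm wide; open, the fingers measure 128 mm over their backs; the gripper's body (75 mm by 188 mm) begins 65 mm behind the grasp point.
Start: joints at [-1.389, 0.13, 1.488, -0, 1.523, -0.085], TCP at [0.158, -0.579, 0.405] pointing down, gripper open.
Joint ranges: [-2.96, 2.96], [-0.89, 2.26], [0.02, 2.5], [-1.34, 4.48], [0, 2.73], [-2.66, 2.66]. Speed limits (rad/s): [2.39, 2.39, 2.79, 3.14, 3.14, 3.14].

### API

Orientations are given as a rotation vector (axis times angle).
In Python, from plant import robot gives the robot as it stands.
- The arm moves only by the tool drive_tool, never from a script. Its argument "moves" is one flat list of numbers, 7 for each row, row after row: the finger opening in mm, from 0 to 93, then the shift along the tool's x, y, z in mm, then the turn, a rotation vector about the tool's x, y, z in degrees. A call has 1 to 8 rows; each row shifts and turns the commanded pose from where the row before left it, along the tool's axes as they then stand; what a row does not reach is not made up. A row lasts 1/10 s, in which the tool goes at most 50 mm and 8.59 degrees, less where a joint would pass 70% of its speed; a pose out of reach is approached as far as the arm can. A call is refused whole if a number of a shift passes 50 or a number of a turn 8.59, either way. A call with a gripper value outside its range is refused whole. The fingers move at their own pace and stop on an object; "grip_force" is the grip in N (left out, the last holds). Time passes only in rows, so rows that do not move let the fingers close. It gives the time, the measured TCP pose, the force, the opening and the grip force at its end, in the units of the state.
- robot.read_state(): the state, without advancing time (a new reading comes with each control period).
- robot.read_camera(name): name is "scene" or "top"; returns a dict with "color" (420x560x3 uint8, red, green, blue), "depth" (420x560 float32, m along the optical axis (not along the pixel's ray), 0 where there is no reading), "mtx" (3x3 intrinsics, pixels), "R" (3x3) and "t" (3): a world point X has camera coordinates R X + t. Camera axes: x right, y down, z forward; pixel columns grow to the right and rows downward; lengths in m; the calibration is good to about 2 mm. A picture is of the moment at which its call begins.
- robot.close_job(): hands the job in; it is judged then, once.
The state is a dict: "t": time; "q": joint angles; "dq": joint speeds; "joint_torque": joint torques, N m; "tool_pos": TCP position; "orientation": TCP orientation; "force": force on the tool from outside, world axes, zero at the start; "wrist_torque": the same for the moment, N m; "opening": finger opening in m; "gripper_force": force on a finger pad.
Only numpy, scipy, OpenCV 4.12 (cv2) and the standard library are available. Lean on these libraries where they do the work, as an engineer would, in place of code of your own. Each camera call takes 0.05 s, during which the arm holds its last target. There are 200 camera calls.

### The job

Two spare ink rollers have been left lying on the printing table. Stand the longer one upright on its hexagonal metal foot, so that its rubber does not go flat: raise it by its ball knob and let the foot pivot on the table, without lifting the foot clear of the table. Leave the shorter roller lying and the ink tin standing where they are.

Things in the scene. Friction and masses are not known exactly. Their poses are not given: they have to be found in the camera images.
- long_knob (a point): Centre of the dark wooden ball knob (30 mm in diameter) of the longer, loose roller: 175 mm over all, 0.3 to 0.65 kg. A steel neck 14 mm in diameter shows 20 mm between knob and rubber drum. x axis from foot to knob: level while it lies, straight up once it stands. Lying, its centre line is 25 mm above the table. The knob can turn between two gripping fingers as the roller is raised.
- long_foot (a point): Centre of the longer roller's foot end face, 160 mm along -x from the knob's centre; same axes. The aluminium foot is a hexagon 50 mm across flats, 16 mm long, lying on one of its flats; next to it the black rubber drum, 109 mm long, 50 mm in diameter. The point is 25 mm above the table as the roller lies, at table height when it stands.
- short_mid (a point): Middle of the shorter, loose roller (126 mm over all: foot 16 mm, drum 60 mm, 50 mm in diameter, same knob), on its centre line, 25 mm above the table as it lies. Its x axis points from its foot to its knob. To be left lying.
- tin_mid (a point): Centre of a closed round ink tin standing on the table, 84 mm in diameter and 45 mm high; the point is half-way up. z axis up. To be left alone.

How it is judged:
By the outcome, as a careful person would: the job done as asked, in the order asked, and still so for the second after the job is handed in, with the robot touching nothing.
It also fails if it takes over 40 s, if anything falls off the work surface, if the arm or the gripper's body presses on something with over 40 N, if the wrist force passes 120 N, or if a joint passes its speed limit or range.

## Working session

There is one attempt and no reset: what is moved stays moved. The work goes in short steps, Python scripts to look and compute and a tool call to move; the robot and the scene stay as the last step left them, time stands still between calls to the robot, and variables do not carry over. Pictures are saved under pics/ and viewed, at most 10 in all, crops included, and the job is handed in when it is done.

Besides the shell and the picture viewer there is one more tool, called after "Request:" in YAML: its name, and indented under it one key for each argument. drive_tool: Moves the arm, as the interface text tells. Its arguments: {"type":"object","properties":{"moves":{"type":"array","items":{"type":"number"}},"grip_force":{"type":"number"}},"required":["moves"]}

```bash
mkdir -p pics; python3 - <<'E'
from plant import robot
import cv2,numpy as np
for n in("top","scene"):
    c=robot.read_camera(n); cv2.imwrite(f"pics/{n}0.png",c["color"][:,:,::-1]); np.savez(f"{n}0.npz",**c)
    print(n,c["R"].round(3).tolist(),c["t"].round(3),c["mtx"].round(1).tolist())
s=robot.read_state();print(s["t"],s["tool_pos"],s["orientation"])
E
```

```text
top [[0.022, -1.0, 0.013], [-0.994, -0.023, -0.104], [0.104, -0.011, -0.994]] [-0.022  0.62   0.66 ] [[398.1, 0.0, 275.0], [0.0, 398.1, 207.1], [0.0, 0.0, 1.0]]
scene [[0.185, 0.983, 0.004], [0.826, -0.153, -0.542], [-0.532, 0.104, -0.84]] [-0.119 -0.476  1.354] [[515.4, 0.0, 275.1], [0.0, 515.4, 210.5], [0.0, 0.0, 1.0]]
0.1 [ 0.15817645 -0.57855221  0.4037763 ] [-3.11195911e+00 -4.17631354e-01  1.68339421e-04]
```

View pics/top0.png

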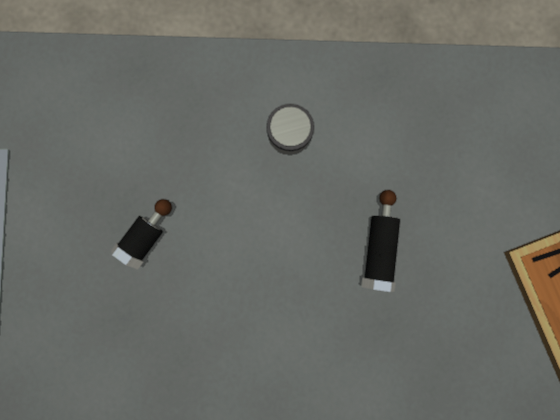

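View pics/scene0.png

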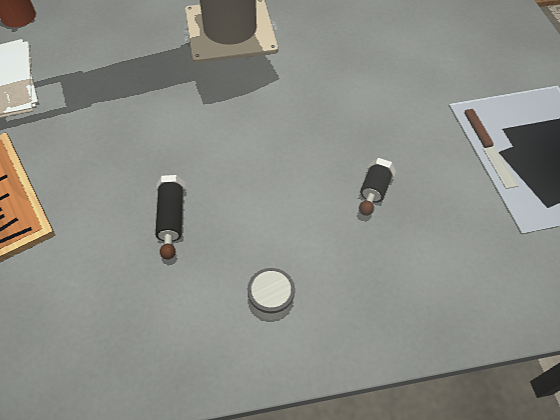

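The top picture shows the long roller with its knob at (388,198) and its foot at about (377,285). The short roller's knob is at (163,207) and the tin at (291,127). The scene picture agrees, with the long knob at (168,251).

```bash
cat > h.py <<'E'
import numpy as np
def ray(c,u,v,z):
    d=c["R"].T@np.linalg.solve(c["mtx"],[u,v,1]); o=-c["R"].T@c["t"]
    return o+d*(z-o[2])/d[2]
def blob(c,box,kind):
    x0,y0,x1,y1=box; p=c["color"][y0:y1,x0:x1].astype(int); r,g,b=p[...,0],p[...,1],p[...,2]
    m={"brown":(r>b+25),"black":(p.max(2)<45),"bright":(p.min(2)>140)}[kind]
    v,u=np.nonzero(m); return u.mean()+x0,v.mean()+y0,len(u)
def cloud(c):
    v,u=np.nonzero(c["depth"]>0); d=c["depth"][v,u]
    P=np.linalg.solve(c["mtx"],np.stack([u*d,v*d,d])); return u,v,(c["R"].T@(P-c["t"][:,None])).T
E
python3 - <<'E'
import numpy as np
from h import *
for n,bk,bd in(("top",(370,180,410,210),(350,215,410,280)),("scene",(150,238,190,265),(145,180,195,240))):
    c=np.load(n+"0.npz")
    u,v,k=blob(c,bk,"brown"); K=ray(c,u,v,.025)
    a,b,m=blob(c,bd,"black"); D=ray(c,a,b,.030)
    print(n,u,v,k,K.round(4),m,D.round(4))
    U,V,P=cloud(c); s=(U>bk[0])&(U<bk[2])&(V>bk[1])&(V<bd[3]+20)&(P[:,2]>.01); print("top z",np.percentile(P[s,2],[50,99]))
    Q=P[s][:,:2]; q=Q-Q.mean(0); w=np.linalg.svd(q,full_matrices=False)[2][0]; print(Q.mean(0),w,(q@w).min(),(q@w).max())
c=np.load("top0.npz"); print("tin",ray(c,291,127,.045), "short knob",ray(c,163,207,.025))
E
```

```text
top 388.046783625731 197.40350877192984 171 [ 0.6434 -0.2081  0.025 ] 1815 [ 0.5544 -0.1951  0.03  ]
top z [0.04684306 0.05221813]
[ 0.55993819 -0.19435441] [-0.99662468  0.0820929 ] -0.09679111709344268 0.07722141096492385
scene 166.71515151515152 250.4848484848485 165 [ 0.6452 -0.2079  0.025 ] 223 [ 0.5731 -0.1961  0.03  ]
top z [0.03152686 0.03999958]
[ 0.64644847 -0.2053242 ] [0.99993481 0.01141811] -0.03782646125578449 0.015375718405240699
tin [ 0.76068951 -0.03296604  0.045     ] short knob [0.61709078 0.18802359 0.025     ]
```

```bash
cat >> h.py <<'E'
from scipy.spatial.transform import Rotation as Ro
def togo(s,grasp,head,off=.167):
    "shift (tool axes, mm) and yaw about tool z (deg) to put the grasp point there, tool down, x or -x along head"
    R=Ro.from_rotvec(s["orientation"]).as_matrix(); T=np.array(grasp)+[0,0,off]
    best=None
    for h in(head,head+np.pi):
        x=np.array([np.cos(h),np.sin(h),0]); G=np.stack([x,np.cross([0,0,-1.],x),[0,0,-1]],1)
        w=Ro.from_matrix(R.T@G).as_rotvec(degrees=True)
        if best is None or np.linalg.norm(w)<np.linalg.norm(best):best=w
    return (R.T@(T-s["tool_pos"])*1e3).round(1),best.round(2)
E
python3 - <<'E'
import numpy as np
from h import *
from plant import robot
c=np.load("top0.npz"); U,V,P=cloud(c); s=(U>340)&(U<415)&(V>180)&(V<300)&(P[:,2]>.015); Q=P[s]
K=np.array([.6443,-.208]); 
m=np.linalg.norm(Q[:,:2]-K,axis=1)<.14; d=Q[m&(np.linalg.norm(Q[:,:2]-K,axis=1)>.04)&(Q[:,2]>.04)][:,:2]
q=d-d.mean(0); w=np.linalg.svd(q,full_matrices=False)[2][0]; print(d.mean(0),w,np.degrees(np.arctan(w[1]/w[0])))
print("K-mean heading",np.degrees(np.arctan2(*(K-d.mean(0))[::-1])), "min x",Q[:,0].min())
st=robot.read_state(); print(st["q"]); print(togo(st,[.644,-.208,.10],np.radians(-8.2)))
E
```

```text
[ 0.55561595 -0.19390704] [-0.99344061  0.11434924] -6.5660915672182245
K-mean heading -9.029486722577143 min x 0.4808269491248341
[-1.38937804e+00  1.31108533e-01  1.48917425e+00 -2.38553432e-05
  1.52304811e+00 -8.53905524e-02]
(array([ 566.3, -229.1,  137.2]), array([-1.000e-01,  1.000e-02,  2.349e+01]))
```

Request:
drive_tool:
  moves: [93, 40, -16, 9, 0, 0, 0, 93, 40, -16, 9, 0, 0, 0, 93, 40, -16, 9, 0, 0, 0, 93, 40, -16, 9, 0, 0, 0, 93, 40, -16, 9, 0, 0, 0, 93, 40, -16, 9, 0, 0, 0, 93, 40, -16, 9, 0, 0, 0, 93, 40, -16, 9, 0, 0, 0]
  grip_force: 15

```text
t: 0.9
tool_pos: [0.4342, -0.3695, 0.332]
orientation: [-3.113, -0.418, 0.001]
force: [-0.2, -0.4, -0.3]
opening: 0.0932
gripper_force: 0.0
```

Request:
drive_tool:
  moves: [60, 40, -16, 9, 0, 0, 0, 60, 40, -16, 9, 0, 0, 0, 60, 40, -16, 9, 0, 0, 0, 60, 40, -16, 9, 0, 0, 0, 60, 0, 0, 0, 0, 0, 8, 60, 0, 0, 0, 0, 0, 8, 60, 0, 0, 0, 0, 0, 7.5, 60, 0, 0, 0, 0, 0, 0]

```text
t: 1.7
tool_pos: [0.5705, -0.2667, 0.2961]
orientation: [-3.133, 0.228, 0.002]
force: [0.2, -0.3, -0.6]
opening: 0.0601
gripper_force: 0.0
```

```bash
python3 - <<'E'
import numpy as np,cv2
from h import *
from plant import robot
st=robot.read_state(); print(st["t"],st["q"].round(2) if hasattr(st["q"],"round") else st["q"],st["force"],st["opening"]); print(togo(st,[.644,-.208,.10],np.radians(-8.2)))
c=robot.read_camera("scene"); cv2.imwrite("pics/s1.png",c["color"][:,:,::-1])
E
```

```text
1.7 [-0.52  0.28  1.52  0.    1.34  1.2 ] [ 0.19254167 -0.29098236 -0.55515478] 0.06011263285289698
(array([ 64.2, -68.7,  29. ]), array([-0.02,  0.06, -0.11]))
```

Next, move over the knob and stop 40 mm above it.

Request:
drive_tool:
  moves: [60, 32, -34, 14, 0, 0, 0, 60, 32, -34, 15, 0, 0, 0, 60, 0, 0, 35, 0, 0, 0, 60, 0, 0, 0, 0, 0, 0, 60, 0, 0, 0, 0, 0, 0]

```text
t: 2.25
tool_pos: [0.6427, -0.2089, 0.2317]
orientation: [-3.133, 0.222, 0.005]
force: [0.1, 0.1, 0.6]
opening: 0.0598
gripper_force: 0.0
```

```bash
python3 - <<'E'
import numpy as np,cv2
from h import *
from plant import robot
st=robot.read_state(); print(st["t"],st["force"]); print(togo(st,[.644,-.208,.026],np.radians(-8.2)))
c=robot.read_camera("scene"); cv2.imwrite("pics/s2.png",cv2.resize(c["color"][130:330,80:340,::-1],None,fx=2.5,fy=2.5))
E
```

```text
2.25 [0.13801946 0.07539279 0.64735409]
(array([ 1.3, -1.1, 38.7]), array([-0.03,  0.2 ,  0.1 ]))
```

View pics/s2.png

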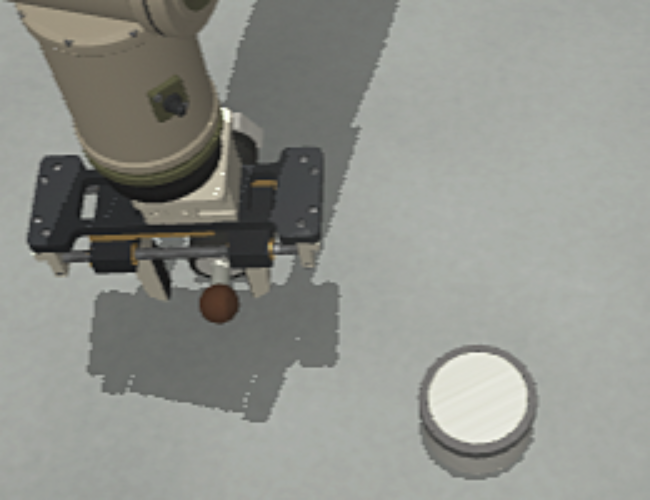

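The knob, at (219,303) in the crop, lies between the open fingertips at (163,297) and (260,290), so I'll go down and close.

Request:
drive_tool:
  moves: [60, 1, -1, 13, 0, 0, 0, 60, 0, 0, 13, 0, 0, 0, 60, 0, 0, 13, 0, 0, 0, 60, 0, 0, 0, 0, 0, 0, 20, 0, 0, 0, 0, 0, 0, 20, 0, 0, 0, 0, 0, 0, 20, 0, 0, 0, 0, 0, 0, 20, 0, 0, 0, 0, 0, 0]
  grip_force: 15

```text
t: 3.1
tool_pos: [0.6451, -0.2081, 0.1944]
orientation: [3.133, -0.225, 0.002]
force: [-0.5, 0.2, -0.4]
opening: 0.0324
gripper_force: 0.0
```

Request:
drive_tool:
  moves: [20, 0, 0, 0, 0, 0, 0, 20, 0, 0, 0, 0, 0, 0, 20, 0, 0, 0, 0, 0, 0]

```text
t: 3.4
tool_pos: [0.6451, -0.208, 0.1943]
orientation: [3.133, -0.225, 0.002]
force: [0.5, 0.5, 3.2]
opening: 0.0292
gripper_force: 15.0
```

```bash
python3 - <<'E'
import numpy as np,cv2
from h import *
from plant import robot
st=robot.read_state(); print(st["t"],st["force"],st["opening"],st["tool_pos"]); print(togo(st,[.644,-.208,.025],np.radians(-8.2)))
r=np.hypot(.16,.025);a0=np.arctan2(.025,.16)
p=[(r*np.cos(a0+np.radians(t))*1e3-160,r*np.sin(a0+np.radians(t))*1e3-25) for t in np.arange(0,91,5)]
print(np.round(p,1).tolist()); print(np.round(np.diff(p,axis=0),1).tolist())
E
```

```text
3.4 [0.49864595 0.48098894 3.18352998] 0.029177482952123798 [ 0.64509132 -0.20804139  0.19430159]
(array([-1.1,  0.1,  2.3]), array([ 0.01, -0.06, -0.01]))
[[0.0, 0.0], [-2.8, 13.8], [-6.8, 27.4], [-11.9, 40.6], [-18.2, 53.2], [-25.6, 65.3], [-33.9, 76.7], [-43.3, 87.3], [-53.5, 97.0], [-64.5, 105.8], [-76.3, 113.6], [-88.7, 120.4], [-101.7, 126.1], [-115.0, 130.6], [-128.8, 133.9], [-142.7, 136.0], [-156.8, 136.9], [-171.0, 136.6], [-185.0, 135.0]]
[[-2.8, 13.8], [-4.0, 13.6], [-5.2, 13.2], [-6.3, 12.7], [-7.4, 12.1], [-8.4, 11.4], [-9.3, 10.6], [-10.2, 9.7], [-11.0, 8.8], [-11.8, 7.8], [-12.4, 6.8], [-12.9, 5.7], [-13.4, 4.5], [-13.7, 3.3], [-14.0, 2.1], [-14.1, 0.9], [-14.1, -0.3], [-14.0, -1.6]]
```

Grasp is firm: 15 N, opening 29 mm. Now I'll raise the knob along the arc about the foot's lower edge.

Request:
drive_tool:
  moves: [20, -1.2, 0, -6.9, 0, 0, 0, 20, -1.6, 0, -6.9, 0, 0, 0, 20, -1.9, 0, -6.8, 0, 0, 0, 20, -2.1, 0, -6.8, 0, 0, 0, 20, -2.5, 0, -6.6, 0, 0, 0, 20, -2.7, 0, -6.6, 0, 0, 0, 20, -3.0, 0, -6.4, 0, 0, 0, 20, -3.3, 0, -6.3, 0, 0, 0]

```text
t: 4.2
tool_pos: [0.6263, -0.2054, 0.2475]
orientation: [-3.133, 0.225, 0.0]
force: [-0.3, 0.2, -2.2]
opening: 0.0289
gripper_force: 15.0
```

Request:
drive_tool:
  moves: [20, -3.6, 0, -6.1, 0, 0, 0, 20, -3.8, 0, -6.0, 0, 0, 0, 20, -4.1, 0, -5.8, 0, 0, 0, 20, -4.3, 0, -5.6, 0, 0, 0, 20, -4.5, 0, -5.4, 0, 0, 0, 20, -4.8, 0, -5.2, 0, 0, 0, 20, -5.0, 0, -4.9, 0, 0, 0, 20, -5.2, 0, -4.8, 0, 0, 0]

```text
t: 5.0
tool_pos: [0.5914, -0.2003, 0.2914]
orientation: [3.133, -0.225, 0.001]
force: [0.2, 0.1, -0.9]
opening: 0.0289
gripper_force: 15.0
```

```bash
python3 - <<'E'
import numpy as np,cv2
from h import *
from plant import robot
st=robot.read_state(); print(st["t"],st["force"],st["opening"],st["gripper_force"],togo(st,[.6451,-.208,.0273],np.radians(-8.2)))
c=robot.read_camera("scene"); cv2.imwrite("pics/s3.png",cv2.resize(c["color"][100:300,60:320,::-1],None,fx=2.5,fy=2.5))
E
```

```text
5.0 [ 0.15415749  0.14832522 -0.9141044 ] 0.028921574078299407 14.999735802412033 (array([54.2, -0.1, 97.1]), array([ 0.01, -0.03, -0.01]))
```

View pics/s3.png

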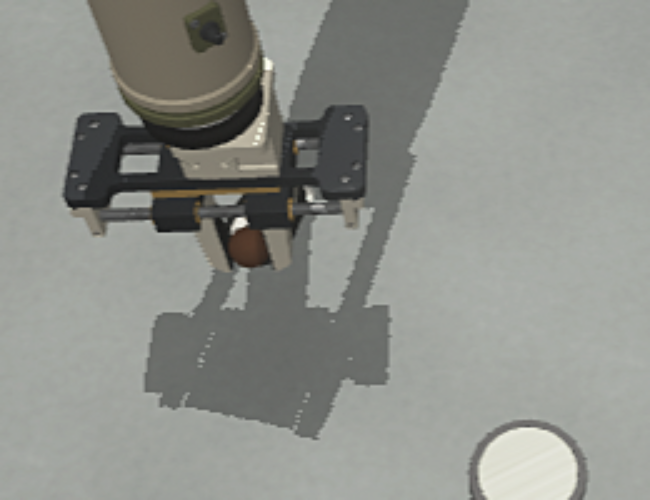

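The knob, at (250,247) in the crop, is held between the fingers. The load is about 1–2 N, less than the roller's weight, so the foot still rests on the table. I'll continue to about 75°.

Request:
drive_tool:
  moves: [20, -5.4, 0, -4.5, 0, 0, 0, 20, -5.6, 0, -4.3, 0, 0, 0, 20, -5.8, 0, -4.0, 0, 0, 0, 20, -6.0, 0, -3.8, 0, 0, 0, 20, -6.2, 0, -3.5, 0, 0, 0, 20, -6.2, 0, -3.3, 0, 0, 0, 20, -6.4, 0, -3.0, 0, 0, 0, 20, -6.5, 0, -2.7, 0, 0, 0]

```text
t: 5.85
tool_pos: [0.5437, -0.1934, 0.3204]
orientation: [3.133, -0.225, 0.001]
force: [1.0, -0.3, 2.1]
opening: 0.0293
gripper_force: 15.0
```

```bash
python3 - <<'E'
import numpy as np,cv2
from h import *
from plant import robot
st=robot.read_state(); print(st["t"],st["force"],st["opening"],st["gripper_force"],togo(st,[.6451,-.208,.0273],np.radians(-8.2)))
c=robot.read_camera("top"); cv2.imwrite("pics/t3.png",cv2.resize(c["color"][150:330,280:500,::-1],None,fx=3,fy=3))
E
```

```text
5.85 [ 1.00235773 -0.26420467  2.10567976] 0.029319996546189678 15.000267773866653 (array([ 1.024e+02, -1.000e-01,  1.261e+02]), array([ 0.01, -0.02, -0.01]))
```

View pics/t3.png

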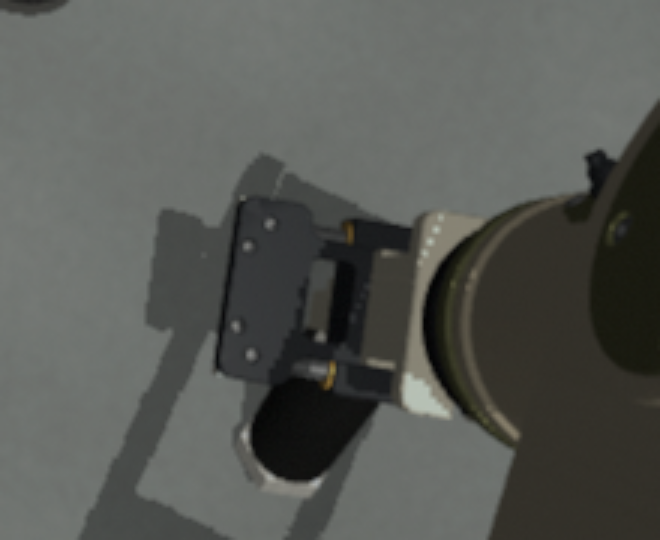

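The roller is tilted about 60°. Its foot is on the table at about (280,480) in the crop and it leans correctly. I'll go up to about 80°.

Request:
drive_tool:
  moves: [20, -6.6, 0, -2.4, 0, 0, 0, 20, -6.7, 0, -2.1, 0, 0, 0, 20, -6.8, 0, -1.8, 0, 0, 0, 20, -6.9, 0, -1.4, 0, 0, 0, 20, -7, 0, -1.1, 0, 0, 0, 20, -7, 0, -0.8, 0, 0, 0, 20, -7, 0, -0.5, 0, 0, 0, 20, -7, 0, -0.2, 0, 0, 0]

```text
t: 6.7
tool_pos: [0.4892, -0.1856, 0.3309]
orientation: [3.133, -0.225, 0.001]
force: [-0.9, -0.3, 7.7]
opening: 0.0295
gripper_force: 15.0
```

```bash
python3 - <<'E'
import numpy as np,cv2
from h import *
from plant import robot
st=robot.read_state(); print(st["t"],st["force"],st["opening"],st["wrist_torque"],togo(st,[.6451,-.208,.0273],np.radians(-8.2)))
c=robot.read_camera("top"); cv2.imwrite("pics/t4.png",cv2.resize(c["color"][150:350,280:500,::-1],None,fx=3,fy=3))
E
```

```text
6.7 [-0.94713715 -0.34119434  7.72963232] 0.029466483543351032 [-0.10095281 -0.0171381   0.04909587] (array([157.4,  -0.2, 136.7]), array([ 0.02, -0.04, -0.02]))
```

View pics/t4.png

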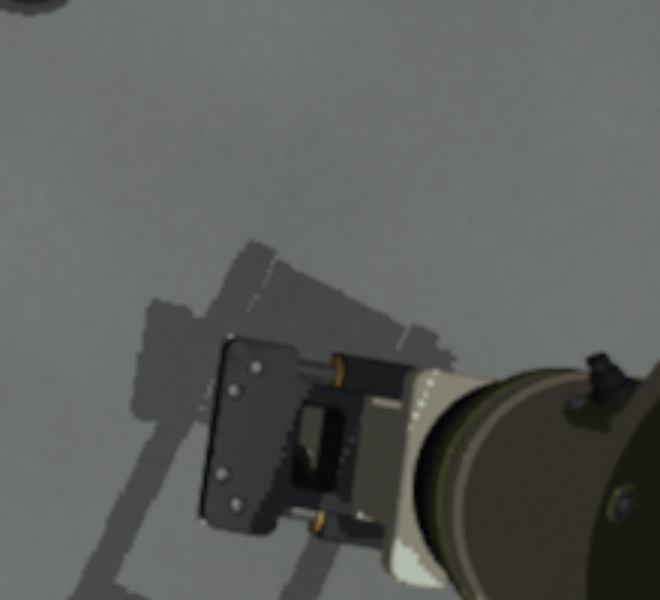

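The gripper now hides the roller (gripper at (250,430)). The 8 N upward force means the foot is pressed on the table. Next come the last 10°.

Request:
drive_tool:
  moves: [20, -7, 0, 0, 0, 0, 0, 20, -7, 0, 0.2, 0, 0, 0, 20, -7, 0, 0.6, 0, 0, 0, 20, -6, 0, 0.7, 0, 0, 0, 20, 0, 0, 0, 0, 0, 0, 20, 0, 0, 0, 0, 0, 0]

```text
t: 7.35
tool_pos: [0.4625, -0.1819, 0.3293]
orientation: [3.133, -0.225, 0.001]
force: [-0.7, -0.7, 6.7]
opening: 0.0288
gripper_force: 15.0
```

```bash
python3 - <<'E'
import numpy as np,cv2
from h import *
from plant import robot
st=robot.read_state(); print(st["t"],st["force"],st["opening"],st["wrist_torque"],togo(st,[.6451,-.208,.0273],np.radians(-8.2)))
c=robot.read_camera("scene"); cv2.imwrite("pics/s5.png",cv2.resize(c["color"][60:260,60:320,::-1],None,fx=2.5,fy=2.5))
E
```

```text
7.35 [-0.73785216 -0.7433643   6.65386917] 0.028780421816436738 [-0.18672944  0.13635904  0.02515965] (array([184.4,  -0.4, 135.1]), array([ 0.05, -0.03, -0.02]))
```

View pics/s5.png

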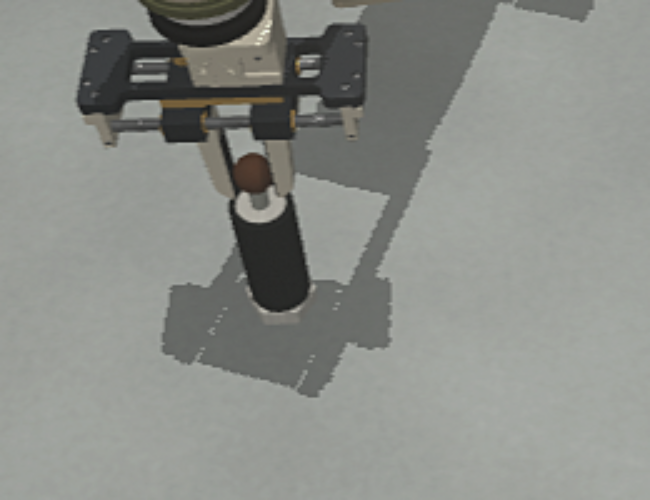

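The roller stands nearly upright, with its knob at (252,172) and its foot's front at (281,315) in the crop. I'll check that it is vertical by comparing the drum's expected projection with what the picture shows.

```bash
python3 - <<'E'
import numpy as np,cv2
from h import *
from plant import robot
c=robot.read_camera("scene")
p=c["color"][110:190,145:190].astype(int)
u,v,k=blob(c,(150,118,172,137),"brown"); K=ray(c,u,v,.160); print(u,v,k,"knob",K)
# depth points on the roller
U,V,P=cloud(c); near=np.linalg.norm(P[:,:2]-K[:2],axis=1)<.06
col=c["color"][V,U].max(1)<50
s=near&(P[:,2]<.122)&(P[:,2]>.02)&col
Q=P[s]
from scipy.optimize import least_squares
def f(x):
    d=np.array([x[2],x[3],1]);d/=np.linalg.norm(d);r=Q-[x[0],x[1],0];r=r-np.outer(r@d,d);return np.linalg.norm(r,axis=1)-.025
r=least_squares(f,[K[0],K[1],0,0],loss="soft_l1",f_scale=.002);print(len(Q),r.x.round(4),np.abs(r.fun).mean(),"tilt deg",np.degrees(np.hypot(*r.x[2:])))
rim=near&(P[:,2]>.118)&(P[:,2]<.135); print("rim z",np.percentile(P[rim,2],[5,50,95]),rim.sum())
E
```

```text
159.33620689655172 127.5603448275862 116 knob [ 0.46111852 -0.1849199   0.16      ]
765 [ 0.4619 -0.1849  0.014   0.0193] 0.0007934498918483485 tilt deg 1.3635849098374717
rim z [0.11980055 0.12451862 0.12970547] 352
```

It is upright to within measuring error, about 1°. I'll ease the grip so it seats itself, then open and withdraw straight up.

Request:
drive_tool:
  moves: [20, 0, 0, 0, 0, 0, 0, 20, 0, 0, 0, 0, 0, 0, 20, 0, 0, 0, 0, 0, 0]
  grip_force: 3

```text
t: 7.75
tool_pos: [0.4628, -0.1818, 0.3287]
orientation: [3.133, -0.225, -0.0]
force: [-1.5, -1.6, 4.4]
opening: 0.0295
gripper_force: 3.0
```

Request:
drive_tool:
  moves: [32, 0, 0, 0, 0, 0, 0, 34, 0, 0, 0, 0, 0, 0, 40, 0, 0, 0, 0, 0, 0, 60, 0, 0, 0, 0, 0, 0, 60, 0, 0, 0, 0, 0, 0, 60, 0, 0, 0, 0, 0, 0]

```text
t: 8.35
tool_pos: [0.463, -0.1817, 0.3286]
orientation: [-3.133, 0.225, 0.0]
force: [0.1, -0.9, -0.2]
opening: 0.0579
gripper_force: 0.0
```

```bash
python3 - <<'E'
import numpy as np,cv2
from h import *
from plant import robot
st=robot.read_state(); print(st["t"],st["force"],st["opening"])
c=robot.read_camera("scene"); cv2.imwrite("pics/s6.png",cv2.resize(c["color"][60:260,60:320,::-1],None,fx=2.5,fy=2.5))
E
```

```text
8.35 [ 0.05107025 -0.91942552 -0.18332884] 0.057871673999918265
```

View pics/s6.png

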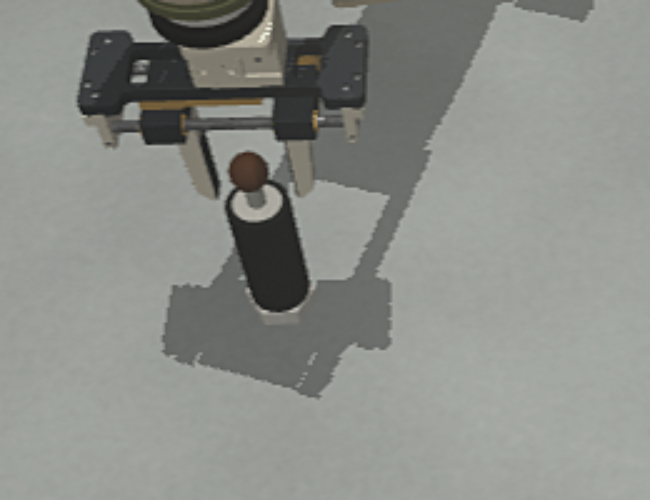

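The fingers are clear on both sides. The knob, at (248,170), moved about 4 px as it settled, so I'll go up with some time and then check.

Request:
drive_tool:
  moves: [60, 0, 0, -15, 0, 0, 0, 60, 0, 0, -30, 0, 0, 0, 60, 0, 0, -40, 0, 0, 0, 60, 0, 0, -30, 0, 0, 0, 60, 0, 0, 0, 0, 0, 0, 60, 0, 0, 0, 0, 0, 0]

```text
t: 9.0
tool_pos: [0.4631, -0.1818, 0.4456]
orientation: [3.132, -0.225, 0.004]
force: [0.9, -0.3, -0.2]
opening: 0.06
gripper_force: 0.0
```

```bash
python3 - <<'E'
import numpy as np,cv2
from h import *
from plant import robot
from scipy.optimize import least_squares
c=robot.read_camera("scene"); cv2.imwrite("pics/s7.png",c["color"][:,:,::-1])
u,v,k=blob(c,(148,112,172,137),"brown"); K=ray(c,u,v,.160); print(u,v,k,"knob",K)
U,V,P=cloud(c); Q=P[(np.linalg.norm(P[:,:2]-K[:2],axis=1)<.06)&(P[:,2]<.122)&(P[:,2]>.02)&(c["color"][V,U].max(1)<50)]
def f(x):
    d=np.array([x[2],x[3],1]);d/=np.linalg.norm(d);r=Q-[x[0],x[1],0];r=r-np.outer(r@d,d);return np.linalg.norm(r,axis=1)-.025
r=least_squares(f,[K[0],K[1],0,0],loss="soft_l1",f_scale=.002);print(len(Q),r.x.round(4))
st=robot.read_state(); print(st["t"],st["force"])
E
```

```text
157.3068181818182 126.0340909090909 88 knob [ 0.45665608 -0.1883741   0.16      ]
782 [ 0.4616 -0.1847 -0.0009 -0.0048]
9.05 [-0.29782562 -0.36375782 -1.07213676]
```

View pics/s7.png

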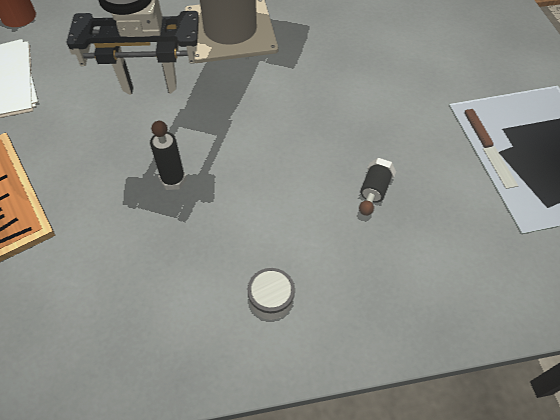

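The long roller stands free, with its knob at (159,128), its foot at (172,183) and a tilt under 0.3°. The short roller at (376,185) and the tin at (271,290) have not moved, and the gripper is clear. I'm handing in.

```bash
python3 -c "
from plant import robot
print(robot.close_job())"
```

```text
the job is handed in; nothing more can be done
None
```

The longer roller now stands upright on its hexagonal foot with the gripper clear of it; in the pictures the short roller and the ink tin had not moved, and the job was handed in at about 9 s.

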